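Shut the covered bench valve

TASK

Slide the yellow cover of the grey utility box all the way across to the box's other end, keeping it flat on its ledges, so that the red valve handle under it is revealed. Then push the red handle clockwise until it is fully shut, square across its pipe. Do not lift the cover off its ledges, and leave the blue handle and the other things on the bench alone.

Things in the scene. Friction and masses are not known exactly. Their poses are not given: they have to be found in the camera images.
- service_box: fixed grey box, 188 (x) by 380 mm (y), outer walls 80 mm tall, 8 mm thick; origin: centre of its underside. Two open-topped bays, centred 89 mm to +y and -y, each 170 (y) by 150 mm (x), with a valve in each, split by an 8 mm wall 70 mm tall. Ledges 72 mm above the bench carry the cover; the outer walls stand 8 mm above them and keep it on a straight path along y.
- cover: loose yellow plate, 166 (x) by 180 (y) by 6 mm, 0.25 to 0.5 kg, on the ledges over the red handle's bay; it slides along the box's y by about 180 mm to the far end wall, over the other bay. Origin: centre of its underside, 72 mm above the bench; axes as the box's. On its centre stands a black bar, 70 (x) by 14 mm (y), 78 to 100 mm above the bench, to push on.
- valve_red: fixed brass valve with the red handle; either valve may be in either bay. Origin: centre of its bay at bench height; axes as the box's. Its pipe runs along x, 20 mm to -y of the bay centre; pipe and valve body reach 28 mm above the bench.
- red_pivot (a point): on the vertical turning axis of the red handle, at the handle's mid height, 49 mm above the bench; 30 mm to +x and 20 mm to -y of the bay centre (box axes). Hub radius 14 mm.
- red_tip (a point): free end of the red handle, 80 mm from its pivot, same height. The handle is a straight bar 16 mm wide and 18 mm tall (40 to 58 mm above the bench) from the pivot to this point.
- red_handle (a joint): turn of the red handle, rad: 0 = open, bar along its pipe, pointing from the pivot to the box's -x; grows clockwise seen from above; 1.571 = shut, at its stop, bar square across the pipe, pointing to the box's +y. Friction about 0.2 N m, no spring. Starts at 0 to 0.4.
- valve_blue: fixed brass valve with the blue handle; either valve may be in either bay. Origin: centre of its bay at bench height; axes as the box's. Its pipe runs along x, 20 mm to -y of the bay centre; pipe and valve body reach 28 mm above the bench.
- blue_pivot (a point): on the vertical turning axis of the blue handle, at the handle's mid height, 49 mm above the bench; 30 mm to +x and 20 mm to -y of the bay centre (box axes). Hub radius 14 mm.
- blue_tip (a point): free end of the blue handle, 80 mm from its pivot, same height. The handle is a straight bar 16 mm wide and 18 mm tall (40 to 58 mm above the bench) from the pivot to this point.
- blue_handle (a joint): turn of the blue handle, rad: 0 = open, bar along its pipe, pointing from the pivot to the box's -x; grows clockwise seen from above; 1.571 = shut, at its stop, bar square across the pipe, pointing to the box's +y. Friction about 0.2 N m, no spring. Starts anywhere between open and nearly shut; leave it as it is.
- solder_tin: steel solder tin with a red band, 56 mm diameter, 55 mm tall; bystander, origin at its underside or on its axis
- circuit_board: loose green circuit board on a blue carrier, 75 x 110 mm, 20 mm tall; bystander, origin at its underside or on its axis
- screwdriver: screwdriver with a green handle, lying flat; bystander, origin at its underside or on its axis
- spray_bottle: white bottle with a green cap, 64 mm diameter, 170 mm tall; bystander, origin at its underside or on its axis
- mug: blue mug, 80 mm diameter, 95 mm tall; bystander, origin at its underside or on its axis
- flux_jar: small amber jar, 48 mm diameter, 45 mm tall; bystander, origin at its underside or on its axis
- brush: small brush, lying flat; bystander, origin at its underside or on its axis
Not all that is in view belongs to the job. Several things have the shape of the cover; the one meant has the colours described above.

How it is judged:
On the way, in this order (a step that is already met when the one before it is completed fails the run):
1. the cover is slid across, flat on its ledges, clear of the red handle's bay, before the red handle is shut (horizontal distance between cover and valve_red above 0.155 m and z of cover in the frame of service_box between 0.067 and 0.077 m and angle between cover's own z axis and vertical below 0.05 rad and value of joint red_handle below 1.2 rad), for 0.2 s.
2. the red handle is pushed shut with the cover aside (value of joint red_handle above 1.45 rad and horizontal distance between cover and valve_red above 0.155 m), for 0.2 s.
At the end, for the whole second after the job is handed in: The cover lies flat on its ledges (within 5 mm of height, 0.05 rad of tilt), its centre more than 155 mm from the centre of the red handle's bay; the red handle is at 1.45 rad or more; both are at rest, and the blue handle's tip is within 15 mm of where it was (all of step 2 and z of cover in the frame of service_box between 0.067 and 0.077 m and angle between cover's own z axis and vertical below 0.05 rad and not (distance of blue_tip from where it was at the start of the episode above 0.015 m) and linear speed of cover below 0.01 m/s and velocity of joint red_handle between -0.05 and 0.05 rad/s); the robot touches nothing.
It fails at once if the cover is lifted more than 10 mm off its ledges or tipped by more than 0.12 rad (z of cover in the frame of service_box above 0.082 m or angle between cover's own z axis and vertical above 0.12 rad).
It fails at once if the blue handle's tip is moved by more than 15 mm (distance of blue_tip from where it was at the start of the episode above 0.015 m).
It fails at once if a bystander is moved by more than 25 mm (distance of any of solder_tin, circuit_board, screwdriver, spray_bottle, mug, flux_jar, brush from where it was at the start of the episode above 0.025 m).
It also fails if it takes over 54 s, if anything falls off the work surface, if the arm or the gripper's body presses on something with over 40 N, if the wrist force passes 120 N, or if a joint passes its speed limit or range.

ROBOT

A 6-joint arm with a two-finger parallel gripper is mounted at the origin on the work surface. World frame = base frame: x ahead of the robot, y to its left, z up, the work surface at z = 0. Lengths are in m, angles in rad, forces in N, time in s.
With the tool pointing down it reaches from about 0.3 to 0.875 m from the base axis. Payload 6.4 kg.
Tool frame: the origin (TCP) lies on the mounting face of the last link; the fingertips stand 173 mm ahead of it and the grasp point (between the pads) lies 155 mm ahead of it (ctrl.grip_point_offset is the distance from the TCP to the grasp point, in m); z points along the fingers, y is the line along which they close (so a half turn about z gives the same grasp; the last joint's range is limited). The gripper opens to 85 mm and grips with 20 to 120 N. Pads are 22 mm wide; open, the fingers measure 114 mm over their backs; the gripper's body (76 mm by 85 mm) begins 54 mm behind the grasp point. The pads swing forward as they close: fully open they stand 13 mm farther back than shut.
Start: joints at [0.989, 0.181, 1.607, -0, 1.354, -0.206], TCP at [0.211, 0.535, 0.405] pointing down, gripper open.
Joint ranges: [-2.99, 2.99], [-0.89, 2.07], [0.3, 2.58], [-1.14, 4.28], [0, 2.63], [-3.12, 3.12]. Speed limits (rad/s): [2.57, 2.57, 3.01, 3.14, 3.14, 3.14].

INTERFACE

Orientations are given as a unit quaternion [w, x, y, z].
In Python, from bench import status, imaging, ctrl, models gives the robot as it stands.
- The arm moves only by the tool send_rows, never from a script. Its argument "commands" is a list that holds one entry, the list of rows, each a list of 6 numbers: the shift along the tool's x, y, z normalised to -1 to 1, where 1 is 3 cm, then the turn, a rotation vector about the tool's x, y, z normalised to -1 to 1, where 1 is 0.1 rad. A call has 1 to 8 rows; each row shifts and turns the commanded pose from where the row before left it, along the tool's axes as they then stand; what a row does not reach is not made up. A row lasts 1/12 s, in which the tool goes at most 41.7 mm and 7.16 degrees, less where a joint would pass 70% of its speed; a pose out of reach is approached as far as the arm can. A call with a number of a shift or a turn outside -1 to 1 is refused whole. A call with a gripper value outside its range is refused whole. "jaw" is the opening, from 0 (shut) to 1 (fully open), set as the call begins (left out, the last holds). The fingers move at their own pace and stop on an object; the grip force is fixed at half the most. Time passes only in rows, so rows that do not move let the fingers close. It gives the time, the measured TCP pose, the force, the opening and the grip force at its end, in the units of the state.
- status.get_obs(): the state, without advancing time (a new reading comes with each control period).
- imaging.camera(name): name is "side" or "top" or "wrist"; returns a dict with "image" (400x640x3 uint8, blue, green, red), "depth" (400x640 float32, m along the optical axis (not along the pixel's ray), 0 where there is no reading), "mtx" (3x3 intrinsics, pixels), "pose" (4x4, takes a point from camera to world coordinates). Camera axes: x right, y down, z forward; pixel columns grow to the right and rows downward; lengths in m; the calibration is good to about 2 mm. A picture is of the moment at which its call begins.
- ctrl.hand_in(): hands the job in; it is judged then, once.
Trained networks look in a picture, given as the dict that the camera call returned (one of the last four; its "shot" number tells which), for a name from the list of things; names that differ only in an ending like _2 or _b are one class to them, and where a whole thing is asked for, a point or a joint stands for the part that bears it (a point fixed in the world has none). Each returns a list of dicts, best first, with "confidence" (0 to 1); they miss things now and then, are a little off and sometimes report something else, mostly with a low value. They report only what shows in the picture. A call takes as long as a camera call. They do not tell look-alikes from the thing itself.
- models.recognise(picture, name): "centre" ([column, row] in pixels, amid what is visible of it).
- models.regions_of(picture, name): "region" (400x640 bool, what is visible of it) and "centre" ([column, row] in pixels, amid what is visible of it).
The state is a dict: "time_s": time; "q": joint angles; "dq": joint speeds; "joint_efforts": joint torques, N m; "eef_pos": TCP position; "eef_rot": TCP orientation; "wrist_force": force on the tool from outside, world axes, zero at the start; "torque": the same for the moment, N m; "opening": opening from 0.0 (shut) to 1.0 (fully open); "grasp_force": force on a finger pad.
Only numpy, scipy, OpenCV 4.12 (cv2) and the standard library are available. Lean on these libraries where they do the work, as an engineer would, in place of code of your own. Each camera call takes 0.05 s, during which the arm holds its last target. There are 200 camera calls.

## Working session

There is one attempt and no reset: what is moved stays moved. The work goes in short steps, Python scripts to look and compute and a tool call to move; the robot and the scene stay as the last step left them, time stands still between calls to the robot, and variables do not carry over. Pictures are saved under pics/ and viewed, at most 10 in all, crops included, and the job is handed in when it is done.

Besides the shell and the picture viewer there is one more tool, called after "Request:" by a JSON object that holds its "fn" and its "kwargs", one argument or row to a line. send_rows: Moves the arm, as the interface text tells. Its arguments: {"type":"object","properties":{"commands":{"type":"array"},"jaw":{"type":"number"}},"required":["commands"]}

```bash
mkdir -p pics; ls; python3 - <<'E'
from bench import status, imaging, ctrl, models
import cv2,numpy as np
o=status.get_obs();print(o)
a=imaging.camera("top");b=imaging.camera("side")
cv2.imwrite("pics/top.png",a["image"]);cv2.imwrite("pics/side.png",b["image"])
for n in ["cover","service_box","red_tip","blue_tip"]:
  for p in (a,b):
    for r in models.recognise(p,n)[:3]: 
      u,v=map(int,r["centre"]);z=p["depth"][v,u]
      P=p["pose"]@np.append(z*np.linalg.inv(p["mtx"])@[u,v,1],1)
      print(n,r["confidence"],(u,v),P[:3].round(3))
E
```

```text
pics
{'time_s': 0.0, 'q': array([ 9.88695291e-01,  1.81567149e-01,  1.60801118e+00,  3.28510223e-05,
        1.35376216e+00, -2.06284863e-01]), 'dq': array([ 0.00132872, -0.00238181, -0.00016006, -0.00043827,  0.0018612 ,
       -0.0008297 ]), 'joint_efforts': array([ 1.07468375e-03, -4.44880450e+01, -3.51327538e+01, -5.00317328e-04,
        9.15000594e-03, -5.11139717e-07]), 'eef_pos': array([0.21087582, 0.53467048, 0.40376766]), 'eef_rot': array([-3.50445748e-04,  1.86807632e-01,  9.82396124e-01, -8.00732550e-04]), 'wrist_force': array([-0.30534187, -0.34129035,  0.01928438]), 'torque': array([ 0.00979431, -0.01841101,  0.01321037]), 'grasp_force': 0.0, 'opening': 0.9964268776883037}
cover 0.94 (259, 266) [0.281 0.202 0.027]
cover 0.59 (338, 175) [ 0.597 -0.07   0.095]
cover 0.85 (305, 175) [0.271 0.204 0.007]
cover 0.55 (346, 226) [ 0.606 -0.082  0.081]
cover 0.53 (426, 159) [0.644 0.426 0.076]
service_box 0.58 (292, 181) [0.581 0.091 0.058]
service_box 0.57 (292, 185) [0.573 0.093 0.023]
service_box 0.66 (352, 206) [0.52  0.111 0.01 ]
blue_tip 0.37 (427, 188) [0.7   0.305 0.036]
```

View pics/top.png

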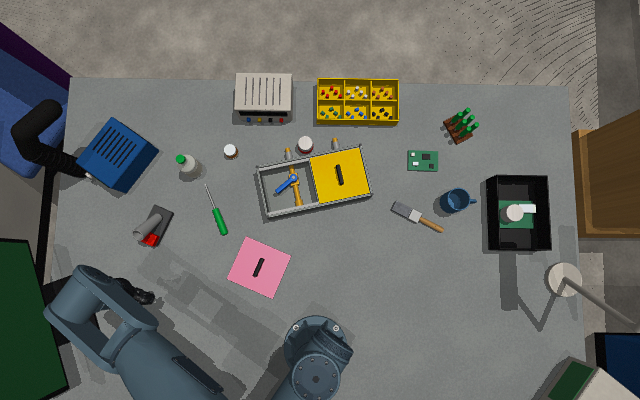

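View pics/side.png

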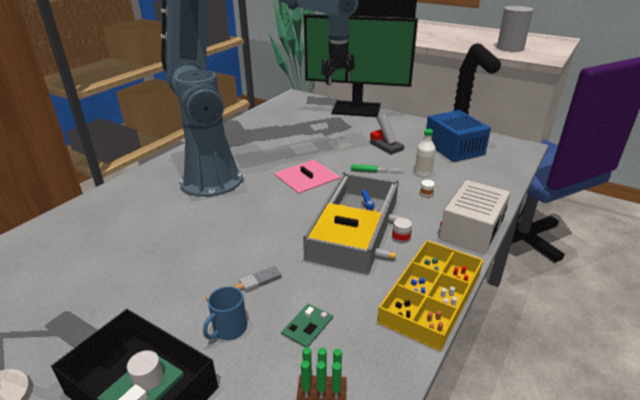

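```bash
cat > h.py <<'E'
from bench import status, imaging, ctrl, models
import cv2,numpy as np
def cloud(p):
    v,u=np.mgrid[:400,:640]; z=p["depth"]
    q=np.stack([u*z,v*z,z],-1)@np.linalg.inv(p["mtx"]).T
    P=q@p["pose"][:3,:3].T+p["pose"][:3,3]; P[z==0]=np.nan
    return P
def plane(p,uv,z):
    d=np.c_[np.asarray(uv,float),np.ones(len(uv))]@np.linalg.inv(p["mtx"]).T@p["pose"][:3,:3].T
    c=p["pose"][:3,3]; return c+d*((z-c[2])/d[:,2])[:,None]
def rect(P):
    r=cv2.minAreaRect(P.astype(np.float32)*1000); return r
def yellow(p):
    h=cv2.cvtColor(p["image"],cv2.COLOR_BGR2HSV)
    return (h[...,0]>20)&(h[...,0]<33)&(h[...,1]>150)&(h[...,2]>80)
E
python3 - <<'E'
from h import *
for n in ("top","side"):
    p=imaging.camera(n);P=cloud(p)
    near=(np.hypot(P[...,0]-.59,P[...,1]-.0)<.3)
    m=yellow(p)&near&(abs(P[...,2]-.078)<.02)
    nl,lab,st,_=cv2.connectedComponentsWithStats(m.astype(np.uint8))
    k=1+np.argmax(st[1:,4]); m=lab==k
    v,u=np.where(m); Q=plane(p,np.c_[u,v],.078)
    print(n,"cover",len(u),np.nanmedian(P[m],0).round(4),rect(Q[:,:2]))
    if n=="top":
        w=(abs(P[...,2]-.08)<.012)&(np.hypot(P[...,0]-.58,P[...,1]-.02)<.28)
        nl,lab,st,_=cv2.connectedComponentsWithStats(w.astype(np.uint8),connectivity=8)
        k=1+np.argmax(st[1:,4]); print(st[1:,4])
        v,u=np.where(lab==k); print("box",len(u),rect(plane(p,np.c_[u,v],.08)[:,:2]))
E
```

```text
top cover 2285 [ 0.5994 -0.0741  0.0774] ((600.926025390625, -74.57743072509766), (165.45950317382812, 180.7859344482422), 13.317919731140137)
[   2   53 3524]
box 3524 ((580.2407836914062, 12.704086303710938), (190.8203582763672, 380.663818359375), 13.566380500793457)
side cover 1979 [ 0.6065 -0.0882  0.0804] ((598.4095458984375, -70.35137176513672), (166.29351806640625, 179.89263916015625), 13.416886329650879)
```

Request:
{"fn": "send_rows", "kwargs": {
  "commands": [
    [[0, 0, 0, 0, 0, -1], [0, 0, 0, 0, 0, -1], [0, 0, 0, 0, 0, -1], [0, 0, 0, 0, 0, -1], [0, 0, 0, 0, 0, -1], [0, 0, 0, 0, 0, -1], [0, 0, 0, 0, 0, -0.12], [0, 0, 0, 0, 0, 0]]
  ],
  "jaw": 0
}}

```text
time_s: 1.27
eef_pos: [0.211, 0.5349, 0.4047]
eef_rot: [-0.0, -0.117, 0.993, -0.0]
wrist_force: [1.3, 0.3, 0.4]
opening: -0.001
grasp_force: 0.0
```

```bash
cat >> h.py <<'E'
from scipy.spatial.transform import Rotation as R
C=np.array([.5802,.0127]);TH=np.radians(13.45)
ex=np.array([np.cos(TH),np.sin(TH)]);ey=np.array([-ex[1],ex[0]])
def where():
    o=status.get_obs();w,x,y,z=o["eef_rot"];M=R.from_quat([x,y,z,w]).as_matrix()
    tip=o["eef_pos"]+.173*M[:,2]; d=tip[:2]-C
    print("t",round(o["time_s"],2),"box xy mm",(d@ex*1e3).round(1),(d@ey*1e3).round(1),"tip z",(tip[2]*1e3).round(1),"tooly yaw",np.degrees(np.arctan2(M[1,1],M[0,1])).round(2),"tilt",np.degrees(np.arccos(-M[2,2])).round(2),"F",o["wrist_force"].round(1),"open",round(o["opening"],2),"q",o["q"].round(2))
E
python3 -c "
from h import *
where()"
```

```text
t 1.27 box xy mm -237.6 593.7 tip z 231.7 tooly yaw 103.42 tilt 0.0 F [1.3 0.3 0.4] open -0.0 q [ 0.99  0.18  1.61 -0.    1.35 -0.82]
```

Request:
{"fn": "send_rows", "kwargs": {
  "commands": [
    [[-0.33, -1, 0, 0, 0, 0], [-0.33, -1, 0, 0, 0, 0], [-0.33, -1, 0, 0, 0, 0], [-0.33, -1, 0, 0, 0, 0], [-0.33, -1, 0, 0, 0, 0], [-0.33, -1, 0, 0, 0, 0], [-0.33, -1, 0, 0, 0, 0], [-0.33, -1, 0, 0, 0, 0]]
  ]
}}

```text
time_s: 1.93
eef_pos: [0.3447, 0.3187, 0.4049]
eef_rot: [0.0, -0.116, 0.993, 0.0]
wrist_force: [0.4, 0.1, 0.3]
opening: -0.002
grasp_force: 0.0
```

Request:
{"fn": "send_rows", "kwargs": {
  "commands": [
    [[-0.33, -1, 0, 0, 0, 0], [-0.33, -1, 0, 0, 0, 0], [-0.33, -1, 0, 0, 0, 0], [-0.33, -1, 0, 0, 0, 0], [-0.33, -1, 0, 0, 0, 0], [-0.33, -1, 0, 0, 0, 0], [-0.33, -1, 0, 0, 0, 0], [-0.33, -1, 0, 0, 0, 0]]
  ]
}}

```text
time_s: 2.6
eef_pos: [0.4779, 0.1038, 0.4049]
eef_rot: [0.0, -0.116, 0.993, 0.0]
wrist_force: [0.5, 0.1, 0.4]
opening: -0.001
grasp_force: 0.0
```

Request:
{"fn": "send_rows", "kwargs": {
  "commands": [
    [[-0.33, -1, 0, 0, 0, 0], [-0.33, -1, 0, 0, 0, 0], [-0.33, -1, 0, 0, 0, 0], [-0.33, -1, 0, 0, 0, 0], [-0.33, -1, 0, 0, 0, 0], [-0.33, -1, 0, 0, 0, 0], [-0.33, -1, 0, 0, 0, 0], [0, 0, 0, 0, 0, 0]]
  ]
}}

```text
time_s: 3.27
eef_pos: [0.5957, -0.0874, 0.4046]
eef_rot: [0.001, -0.114, 0.993, -0.001]
wrist_force: [-1.4, 0.2, 0.6]
opening: -0.001
grasp_force: 0.0
```

```bash
python3 -c "
from h import *
where()
p=imaging.camera('wrist');cv2.imwrite('pics/w1.png',p['image'])
P=cloud(p);m=yellow(p)&(abs(P[...,2]-.078)<.02);v,u=np.where(m);print(len(u),u.min(),u.max(),v.min(),v.max(),np.nanmedian(P[m],0));Q=plane(p,np.c_[u,v],.078);print(rect(Q[:,:2]))"
```

```text
t 3.27 box xy mm -8.0 -101.4 tip z 231.6 tooly yaw 103.13 tilt 0.16 F [-1.4  0.2  0.6] open -0.0 q [-0.34  0.24  1.54 -0.    1.36 -2.14]
21592 245 419 112 255 [ 0.58640002 -0.07848884  0.07853314]
((599.3355102539062, -74.44396209716797), (164.6156768798828, 179.33486938476562), 13.192412376403809)
```

View pics/w1.png

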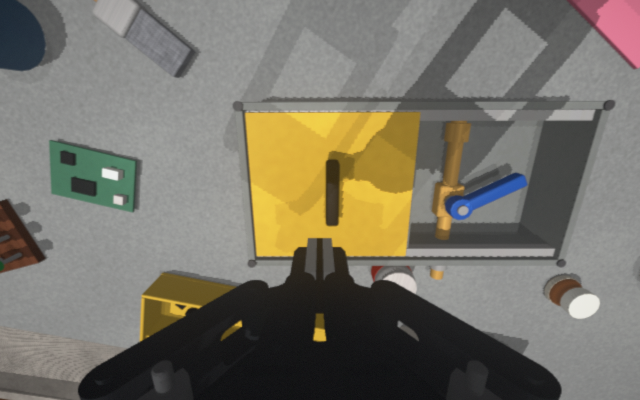

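Request:
{"fn": "send_rows", "kwargs": {
  "commands": [
    [[-0.2, -0.6, 0.5, 0, 0, -0.05], [-0.07, -0.5, 0.5, 0, 0, 0], [0, 0, 1, 0, 0, 0], [0, 0, 1, 0, 0, 0], [0, 0, 1, 0, 0, 0], [0, 0, 0.5, 0, 0, 0], [0, 0, 0.3, 0, 0, 0], [0, 0, 0, 0, 0, 0]]
  ]
}}

```text
time_s: 3.98
eef_pos: [0.6085, -0.1117, 0.2584]
eef_rot: [-0.002, -0.12, 0.993, 0.001]
wrist_force: [-0.0, 0.5, -0.6]
opening: -0.001
grasp_force: 0.0
```

```bash
python3 -c "
from h import *
where()"
```

```text
t 3.98 box xy mm -2.0 -127.2 tip z 85.4 tooly yaw 103.78 tilt 0.25 F [-0.   0.5 -0.6] open -0.0 q [-0.37  0.44  1.6   0.    1.11 -2.18]
```

Request:
{"fn": "send_rows", "kwargs": {
  "commands": [
    [[0, 0.3, 0, 0, 0, 0], [0, 0.3, 0, 0, 0, 0], [0, 0.3, 0, 0, 0, 0], [0, 0.3, 0, 0, 0, 0], [0, 0.3, 0, 0, 0, 0], [0, 0.3, 0, 0, 0, 0], [0, 0.3, 0, 0, 0, 0], [0, 0.3, 0, 0, 0, 0]]
  ]
}}

```text
time_s: 4.65
eef_pos: [0.5931, -0.0427, 0.2625]
eef_rot: [0.002, -0.12, 0.993, -0.001]
wrist_force: [2.5, -4.2, 4.1]
opening: 0.0
grasp_force: 3.5
```

```bash
python3 -c "
from h import *
where()
p=imaging.camera('top');P=cloud(p)
m=yellow(p)&(abs(P[...,2]-.078)<.02)&(np.hypot(P[...,0]-.59,P[...,1])<.25);v,u=np.where(m);Q=plane(p,np.c_[u,v],.078)[:,:2]-C
print(len(u),np.percentile(Q@ex,[1,99]),np.percentile(Q@ey,[1,99]))"
```

```text
t 4.65 box xy mm 0.3 -57.4 tip z 89.5 tooly yaw 103.82 tilt 0.27 F [ 2.5 -4.2  4.1] open 0.0 q [-0.27  0.38  1.66 -0.    1.09 -2.08]
429 [-0.08032262  0.20160005] [-0.12869816  0.0507821 ]
```

Request:
{"fn": "send_rows", "kwargs": {
  "commands": [
    [[0, 0.3, 0.08, 0, 0, 0], [0, 0.3, 0.07, 0, 0, 0], [0, 0.3, 0, 0, 0, 0], [0, 0.3, 0, 0, 0, 0], [0, 0.3, 0, 0, 0, 0], [0, 0.3, 0, 0, 0, 0], [0, 0.3, 0, 0, 0, 0], [0, 0.3, 0, 0, 0, 0]]
  ]
}}

```text
time_s: 5.37
eef_pos: [0.5757, 0.0272, 0.2574]
eef_rot: [0.001, -0.12, 0.993, -0.001]
wrist_force: [2.4, -6.5, 4.3]
opening: -0.001
grasp_force: 3.3
```

```bash
python3 -c "
from h import *
where()"
```

```text
t 5.37 box xy mm -0.5 14.8 tip z 84.4 tooly yaw 103.82 tilt 0.2 F [ 2.4 -6.5  4.3] open -0.0 q [-0.16  0.36  1.71 -0.    1.07 -1.97]
```

Request:
{"fn": "send_rows", "kwargs": {
  "commands": [
    [[0, 0.3, 0, 0, 0, 0], [0, 0.3, 0, 0, 0, 0], [0, 0.3, 0, 0, 0, 0], [0, 0.3, 0, 0, 0, 0], [0, 0.2, 0, 0, 0, 0], [0, 0.1, 0, 0, 0, 0], [0, 0, 0, 0, 0, 0], [0, 0, 0, 0, 0, 0]]
  ]
}}

```text
time_s: 6.03
eef_pos: [0.5645, 0.0713, 0.2567]
eef_rot: [0.001, -0.121, 0.993, -0.0]
wrist_force: [2.9, -2.5, 2.4]
opening: 0.001
grasp_force: 1.5
```

```bash
cat >> h.py <<'E'
def cov(n='top'):
    p=imaging.camera(n);P=cloud(p)
    m=yellow(p)&(abs(P[...,2]-.078)<.02)&(np.hypot(P[...,0]-.56,P[...,1]-.08)<.25);v,u=np.where(m);Q=plane(p,np.c_[u,v],.078)[:,:2]-C
    print(n,len(u),np.percentile(Q@ex,[1,99]).round(4),np.percentile(Q@ey,[1,50,99]).round(4),"z",np.nanmedian(P[m][:,2]).round(4)); return p
E
python3 -c "
from h import *
where();cov('side');p=cov('wrist');cv2.imwrite('pics/w2.png',p['image'])"
```

```text
t 6.03 box xy mm -1.5 60.6 tip z 83.7 tooly yaw 103.85 tilt 0.06 F [ 2.9 -2.5  2.4] open 0.0 q [-0.08  0.34  1.73  0.    1.06 -1.9 ]
side 1405 [-0.083   0.0792] [-0.0115  0.0579  0.1729] z 0.0806
wrist 56471 [-0.0837  0.0521] [-0.0075  0.0903  0.1687] z 0.0785
```

View pics/w2.png

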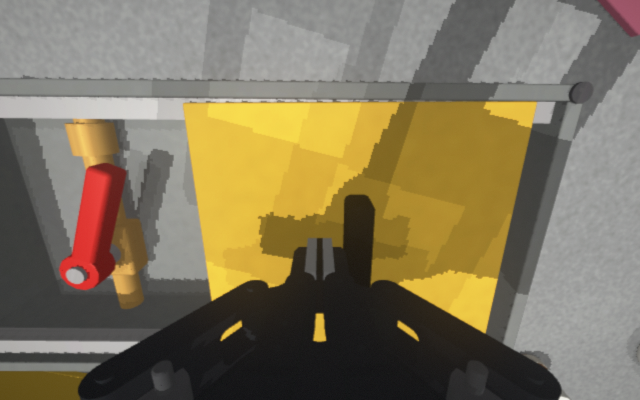

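Request:
{"fn": "send_rows", "kwargs": {
  "commands": [
    [[0, 0.1, 0, 0, 0, 0], [0, 0.1, 0, 0, 0, 0], [0, 0.1, 0, 0, 0, 0], [0, 0.05, 0, 0, 0, 0], [0, 0, 0, 0, 0, 0]]
  ]
}}

```text
time_s: 6.55
eef_pos: [0.5617, 0.0814, 0.2561]
eef_rot: [-0.0, -0.12, 0.993, 0.0]
wrist_force: [1.4, -3.4, 2.2]
opening: 0.0
grasp_force: 1.4
```

```bash
python3 -c "
from h import *
where();p=cov('wrist')
P=cloud(p);h=cv2.cvtColor(p['image'],cv2.COLOR_BGR2HSV);m=((h[...,0]<6)|(h[...,0]>174))&(h[...,1]>170)&(h[...,2]>90)&(abs(P[...,2]-.055)<.02)
v,u=np.where(m);Q=plane(p,np.c_[u,v],.058)[:,:2]-C;B=np.c_[Q@ex,Q@ey]*1e3;print(len(u),np.nanmedian(P[m][:,2]),cv2.minAreaRect(B.astype(np.float32)),cv2.boxPoints(cv2.minAreaRect(B.astype(np.float32))).round())"
```

```text
t 6.55 box xy mm -2.0 71.1 tip z 83.1 tooly yaw 103.84 tilt 0.02 F [ 1.4 -3.4  2.2] open 0.0 q [-0.07  0.34  1.74  0.    1.06 -1.88]
wrist 56398 [-0.0837  0.0519] [0.003  0.1008 0.1793] z 0.0785
4644 0.05781818232375177 ((-1.3521614074707031, -87.33895874023438), (34.05012130737305, 100.18853759765625), 62.268646240234375) [[ -54.  -79.]
 [  35. -126.]
 [  51.  -96.]
 [ -38.  -49.]]
```

Request:
{"fn": "send_rows", "kwargs": {
  "commands": [
    [[0, -0.5, 0, 0, 0, 0], [0, -0.7, -1, 0, 0, 0], [0.4, -1, -0.3, 0, 0, 0], [0.37, -1, 0, 0, 0, 0], [0, -1, 0, 0, 0, 0], [0, -1, 0, 0, 0, 0], [0, -1, 0, 0, 0, 0], [0, -1, 0, 0, 0, 0]]
  ]
}}

```text
time_s: 7.27
eef_pos: [0.5906, -0.1349, 0.2942]
eef_rot: [-0.001, -0.12, 0.993, 0.001]
wrist_force: [0.7, 1.1, 0.2]
opening: 0.003
grasp_force: 0.0
```

Request:
{"fn": "send_rows", "kwargs": {
  "commands": [
    [[0, 0, 0, 0, 0, 0], [0, 0, 0, 0, 0, 0]]
  ]
}}

```text
time_s: 7.43
eef_pos: [0.5906, -0.1352, 0.2941]
eef_rot: [-0.001, -0.119, 0.993, 0.001]
wrist_force: [0.4, -0.1, -0.2]
opening: -0.004
grasp_force: 0.0
```

```bash
python3 -c "
from h import *
where();p=cov('side');p=imaging.camera('wrist');cv2.imwrite('pics/w3.png',p['image'])"
```

```text
t 7.43 box xy mm -24.5 -145.8 tip z 121.1 tooly yaw 103.67 tilt 0.17 F [ 0.4 -0.1 -0.2] open -0.0 q [-0.42  0.37  1.61  0.    1.16 -2.23]
side 1281 [-0.0663  0.0795] [0.0015 0.0788 0.183 ] z 0.0805
```

View pics/w3.png

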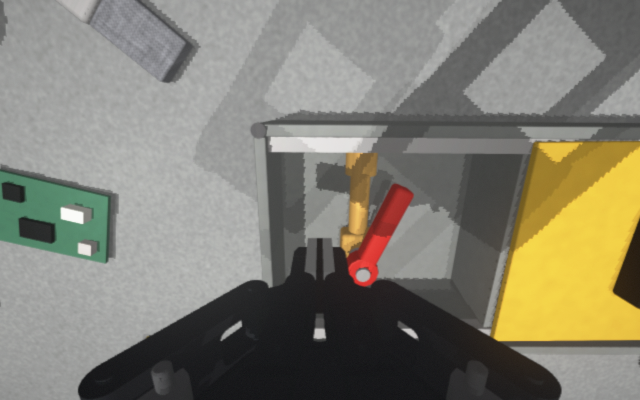

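Request:
{"fn": "send_rows", "kwargs": {
  "commands": [
    [[0, 0, 0.7, 0, 0, 0], [0, 0, 0.7, 0, 0, 0], [0, 0, 0.6, 0, 0, 0], [0, 0, 0.4, 0, 0, 0], [0, 0, 0.17, 0, 0, 0], [0, 0, 0, 0, 0, 0]]
  ]
}}

```text
time_s: 8.03
eef_pos: [0.5904, -0.1331, 0.2167]
eef_rot: [-0.001, -0.121, 0.993, 0.001]
wrist_force: [-0.5, -0.4, -0.2]
opening: 0.001
grasp_force: 0.0
```

```bash
python3 -c "
from h import *
where()"
```

```text
t 8.03 box xy mm -24.4 -143.9 tip z 43.7 tooly yaw 103.89 tilt 0.18 F [-0.5 -0.4 -0.2] open 0.0 q [-0.42  0.47  1.65  0.    1.03 -2.23]
```

Request:
{"fn": "send_rows", "kwargs": {
  "commands": [
    [[0, 0.4, 0, 0, 0, 0], [0, 0.4, 0, 0, 0, 0], [0, 0.3, 0, 0, 0, 0], [-0.03, 0.23, 0, 0, 0, 0], [-0.03, 0.23, 0, 0, 0, 0], [-0.04, 0.22, 0, 0, 0, 0], [0, 0, 0, 0, 0, 0]]
  ]
}}

```text
time_s: 8.62
eef_pos: [0.5814, -0.0808, 0.2189]
eef_rot: [0.001, -0.121, 0.993, -0.0]
wrist_force: [-0.5, -1.6, 1.1]
opening: -0.003
grasp_force: 0.7
```

Request:
{"fn": "send_rows", "kwargs": {
  "commands": [
    [[-0.12, 0.22, 0, 0, 0, 0], [-0.15, 0.22, 0, 0, 0, 0], [-0.17, 0.22, 0, 0, 0, 0], [-0.22, 0.16, 0, 0, 0, 0], [-0.22, 0.13, 0, 0, 0, 0], [0, 0, 0, 0, 0, 0]]
  ]
}}

```text
time_s: 9.12
eef_pos: [0.6002, -0.0471, 0.2179]
eef_rot: [-0.0, -0.121, 0.993, 0.0]
wrist_force: [-0.9, -0.7, 0.0]
opening: -0.003
grasp_force: 0.0
```

```bash
python3 -c "
from h import *
where()"
```

```text
t 9.12 box xy mm 5.4 -62.7 tip z 44.9 tooly yaw 103.85 tilt 0.06 F [-0.9 -0.7  0. ] open -0.0 q [-0.28  0.46  1.66  0.    1.02 -2.09]
```

Request:
{"fn": "send_rows", "kwargs": {
  "commands": [
    [[-0.1, 0.05, 0, 0, 0, 0], [-0.1, 0.05, 0, 0, 0, 0], [-0.05, 0, 0, 0, 0, 0], [0, 0, 0, 0, 0, 0]]
  ]
}}

```text
time_s: 9.45
eef_pos: [0.6058, -0.0432, 0.2177]
eef_rot: [-0.002, -0.12, 0.993, 0.0]
wrist_force: [-6.0, -2.7, 2.0]
opening: 0.001
grasp_force: 3.3
```

```bash
python3 -c "
from h import *
where();p=imaging.camera('wrist');cv2.imwrite('pics/w4.png',p['image'])"
```

```text
t 9.45 box xy mm 11.3 -60.2 tip z 44.7 tooly yaw 103.82 tilt 0.21 F [-6.  -2.7  2. ] open 0.0 q [-0.27  0.48  1.64 -0.    1.03 -2.08]
```

View pics/w4.png

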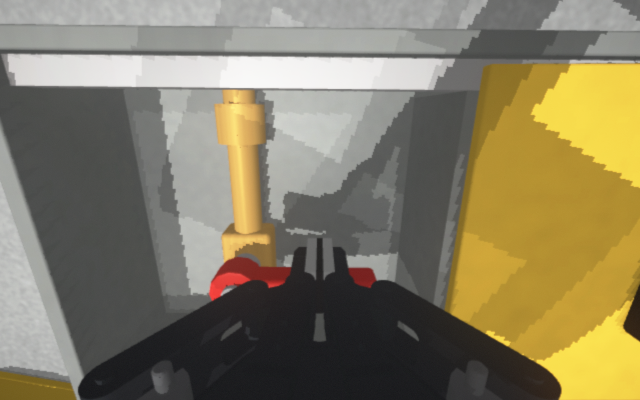

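The handle, around (300,275), now lies nearly square to the pipe. I'll nudge it until the force shows it has hit the stop.

Request:
{"fn": "send_rows", "kwargs": {
  "commands": [
    [[-0.06, 0, 0, 0, 0, 0], [-0.06, 0, 0, 0, 0, 0], [0, 0, 0, 0, 0, 0]]
  ]
}}

```text
time_s: 9.75
eef_pos: [0.6074, -0.0429, 0.2175]
eef_rot: [-0.006, -0.12, 0.993, 0.0]
wrist_force: [-18.7, -5.9, 11.9]
opening: -0.0
grasp_force: 10.2
```

```bash
python3 -c "
from h import *
where()"
```

```text
t 9.75 box xy mm 11.6 -60.1 tip z 44.5 tooly yaw 103.84 tilt 0.64 F [-18.7  -5.9  11.9] open -0.0 q [-0.26  0.48  1.63 -0.    1.04 -2.07]
```

At the stop: force is up to 19 N with almost no motion. Now back off, lift and check.

Request:
{"fn": "send_rows", "kwargs": {
  "commands": [
    [[0.3, 0, 0, 0, 0, 0], [0.4, -0.1, 0, 0, 0, 0], [0.3, -0.1, -0.3, 0, 0, 0], [0, 0, -1, 0, 0, 0], [0, 0, -1, 0, 0, 0], [0, 0, -1, 0, 0, 0], [0, 0, -1, 0, 0, 0], [0, 0, -1, 0, 0, 0]]
  ]
}}

```text
time_s: 10.42
eef_pos: [0.5823, -0.0549, 0.3788]
eef_rot: [0.001, -0.12, 0.993, 0.0]
wrist_force: [0.2, 0.7, -0.6]
opening: -0.0
grasp_force: 0.0
```

Request:
{"fn": "send_rows", "kwargs": {
  "commands": [
    [[1, 0, 0, 0, 0, 0], [1, 0, 0, 0, 0, 0], [1, 0, 0, 0, 0, 0], [0, 0, 0, 0, 0, 0], [0, 0, 0, 0, 0, 0]]
  ]
}}

```text
time_s: 10.83
eef_pos: [0.4942, -0.0766, 0.3775]
eef_rot: [0.001, -0.12, 0.993, 0.0]
wrist_force: [0.3, -0.2, 0.8]
opening: 0.002
grasp_force: 0.0
```

```bash
python3 -c "
from h import *
where();cov('side');p=cov('wrist');cv2.imwrite('pics/w5.png',p['image'])
P=cloud(p);h=cv2.cvtColor(p['image'],cv2.COLOR_BGR2HSV);m=((h[...,0]<6)|(h[...,0]>174))&(h[...,1]>170)&(h[...,2]>90)&(abs(P[...,2]-.055)<.02)
v,u=np.where(m);Q=plane(p,np.c_[u,v],.058)[:,:2]-C;B=np.c_[Q@ex,Q@ey]*1e3;print(len(u),cv2.boxPoints(cv2.minAreaRect(B.astype(np.float32))).round())"
```

```text
t 10.83 box xy mm -104.1 -66.9 tip z 204.5 tooly yaw 103.75 tilt 0.1 F [ 0.3 -0.2  0.8] open 0.0 q [-0.39  0.04  1.82  0.    1.28 -2.2 ]
side 1492 [-0.083   0.0792] [0.0011 0.0766 0.1832] z 0.0806
wrist 15756 [-0.0834  0.0761] [0.0025 0.1079 0.1796] z 0.0786
68 [[   5. -112.]
 [  23. -120.]
 [  26. -113.]
 [   8. -105.]]
```

View pics/w5.png

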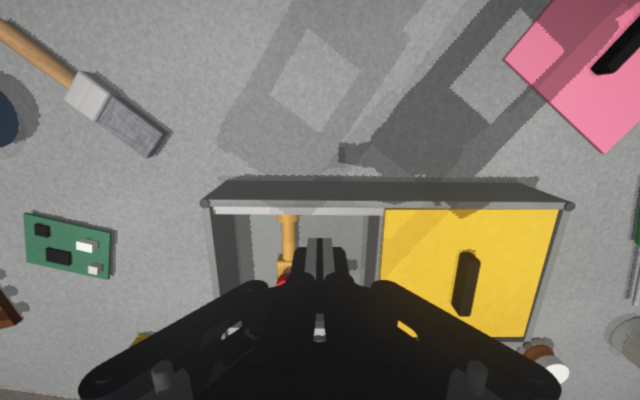

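Request:
{"fn": "send_rows", "kwargs": {
  "commands": [
    [[0, -1, -0.3, 0, 0, 0], [0, -1, 0, 0, 0, 0], [0, -1, 0, 0, 0, 0], [0, -1, 0, 0, 0, 0], [0, -1, 0, 0, 0, 0], [0, 0, 0, 0, 0, 0], [0, 0, 0, 0, 0, 0]]
  ]
}}

```text
time_s: 11.52
eef_pos: [0.5318, -0.2237, 0.3856]
eef_rot: [0.0, -0.119, 0.993, 0.0]
wrist_force: [0.6, 0.2, -0.5]
opening: 0.002
grasp_force: 0.0
```

```bash
python3 -c "
from h import *
where()
for n in ('top','wrist'):
  p=imaging.camera(n);P=cloud(p);h=cv2.cvtColor(p['image'],cv2.COLOR_BGR2HSV);d=P[...,:2]-C
  m=((h[...,0]<6)|(h[...,0]>174))&(h[...,1]>150)&(h[...,2]>70)&(abs(P[...,2]-.055)<.025)&(abs(d@ex)<.08)&(abs(d@ey)<.18)
  v,u=np.where(m)
  if len(u)<9: print(n,len(u));continue
  Q=plane(p,np.c_[u,v],.058)[:,:2]-C;B=np.c_[Q@ex,Q@ey]*1e3;print(n,len(u),cv2.boxPoints(cv2.minAreaRect(B.astype(np.float32))).round())
  t=B[B[:,1]>-88]; print(np.degrees(np.arctan2(*np.linalg.svd(t-t.mean(0))[2][0])),t.mean(0))
"
```

```text
t 11.52 box xy mm -102.0 -218.6 tip z 212.6 tooly yaw 103.72 tilt 0.04 F [ 0.6  0.2 -0.5] open 0.0 q [-0.6   0.2   1.62  0.    1.32 -2.41]
top 109 [[  18. -119.]
 [  41. -120.]
 [  47.  -30.]
 [  24.  -28.]]
0.09732272079149222 [ 30.11185378 -58.35191804]
wrist 1109 [[   6. -124.]
 [  35. -127.]
 [  44.  -31.]
 [  15.  -28.]]
2.117737761318777 [ 25.21438505 -59.76276075]
```

```bash
python3 -c "
from bench import ctrl
print(ctrl.hand_in())"
```

```text
the job is handed in; nothing more can be done
None
```

I slid the yellow cover flat on its ledges to the far end of the box, then pushed the red handle clockwise to its stop, square across its pipe. The job is handed in, but the hand-in call returned no verdict.

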